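# Turn the drained filter funnel over and stand it in its flask

## Task

The white porcelain filter funnel has been left mouth down on the bench to drain: turn it over and stand it, mouth up, in the filter flask whose tapered collar it fits (the wide one). It has to be turned in two grasps: first lay it on its side in the V rest, cup in the long trough and stem on the little notched post, and let go of it there; then take it again another way, tip its stem down and lower it in the hand, without dropping it, until the taper sits fully home and the funnel stands upright, and let go. Leave the other glassware and bottles where they are.

Things in the scene. Friction and masses are not known exactly. Their poses are not given: they have to be found in the camera images.
- funnel_grip (a point): White porcelain funnel, loose, 0.16 to 0.3 kg, 118 mm long, round about z; z runs from rim to stem tip (up at the start, mouth down). This point: on the axis, mid grip zone, 32 mm from the rim. Cup: cylinder 52 mm across, from the rim to 52 mm from it, mouth 12 mm deep. Then a 4 mm shoulder and the stem, 62 mm long, tapering from 40 to 16 mm across. Grip the cup on opposite sides; 25 N is safe.
- funnel_tip (a point): Centre of the end of the funnel's stem, on its axis, 86 mm along z from funnel_grip; same axes.
- rest_axis (a point): Where funnel_grip lies when the funnel rests in the V rest: 50 mm above the bench. The funnel's axis then lies along the rest's x (level); x points to the stem end. The rest is white plastic, fixed, with a base plate 116 by 60 mm, 8 mm thick, from 42 mm behind this point to 74 mm ahead of it. Up to 10 mm off along x does no harm.
- rest: The V rest itself, origin under rest_axis on the bench, same x. Trough for the cup: from x = -30 to 18 mm, two inclined plates within 25 mm of the axis sideways and at least 14 mm below it, so fingers have free room beside the cup. Notched post for the stem: at x = 58 mm, narrower than the trough and below the axis. Open at both ends.
- flask_wide_mouth (a point): Centre of the mouth of the right flask, 140 mm above the bench: a conical glass filter flask, fixed, steel weight ring round its foot (128 mm across), grey-brown rubber collar on top, 62 mm across. Its tapered bore matches the funnel's stem: 35 mm across at the mouth, 18 mm at 42 mm below. A hose arm points along the flask's x at 100 mm height, to 60 mm from the axis.
- seat (a point): On the axis of the wide flask, 48 mm below its mouth: the stem tip is here when the funnel is fully home; funnel_grip is then 178 mm and the rim 210 mm above the bench. Only the taper carries the funnel: there is no other stop. It centres itself if the tip enters up to about 7 mm off the axis.
- flask_narrow_mouth (a point): Centre of the mouth of the wrong flask: the same kind of flask, also 140 mm high, with a narrower collar (48 mm outer diameter, bore only 22 mm at the mouth). Not to be used. The two flasks may stand in each other's place.
- amber_bottle: Bystander: amber glass bottle, 68 mm diameter, 135 mm high. Origin: centre of its underside.
- jar: Bystander: white plastic jar, 60 mm diameter, 75 mm high. Origin: centre of its underside.
- beaker: Bystander: glass beaker, 70 mm diameter, 90 mm high. Origin: centre of its underside.
- dish: Bystander: shallow glass dish, 90 mm diameter, 25 mm high. Origin: centre of its underside.
- spatula: Bystander: flat steel spatula lying on the bench, 190 mm long, 5 mm thick. Origin: under the middle of its shaft, x along it.
- stopper: Bystander: glass stopper standing on its head, 44 mm diameter, 45 mm high. Origin: centre of its underside.
- wash_bottle: Bystander: white plastic bottle, 64 mm diameter, 150 mm high. Origin: centre of its underside.

How it is judged:
On the way, in this order (a step that is already met when the one before it is completed fails the run):
1. the funnel lies on its side in the V rest, stem towards the notched post, let go of (distance between funnel_grip and rest_axis below 0.016 m and angle between the z axis of funnel_grip and the x axis of rest_axis, either way round below 0.12 rad and x of funnel_tip in the frame of rest_axis above 0.05 m and contact force between the fingers and funnel below 0.05 N), for 0.2 s.
2. the funnel, still held by the fingers, is lowered into the wide flask's collar, not dropped (stem tip within 15 mm of the seat, upright within 10 degrees) (distance between funnel_tip and seat below 0.015 m and angle between funnel_tip's own z axis and vertical above 2.967 rad and contact force between the fingers and funnel above 0.5 N), for 0.1 s.
At the end, for the whole second after the job is handed in: The funnel stands mouth up in the wide flask's collar, its stem tip within 5 mm of the seat point and its axis within 4 degrees of vertical, let go of and at rest (distance between funnel_tip and seat below 0.005 m and angle between funnel_tip's own z axis and vertical above 3.07 rad and contact force between the fingers and funnel below 0.05 N and linear speed of funnel below 0.02 m/s); the robot touches nothing.
It fails at once if a bystander (bottle, jar, beaker, dish, spatula, stopper) is moved by more than 30 mm (distance of any of amber_bottle, jar, beaker, dish, spatula, stopper, wash_bottle from where it was at the start of the episode above 0.03 m).
It also fails if it takes over 58 s, if anything falls off the work surface, if the arm or the gripper's body presses on something with over 40 N, if the wrist force passes 120 N, or if a joint passes its speed limit or range.

## Robot

A 6-joint arm with a two-finger parallel gripper is mounted at the origin on the work surface. World frame = base frame: x ahead of the robot, y to its left, z up, the work surface at z = 0. Lengths are in m, angles in rad, forces in N, time in s.
With the tool pointing down it reaches from about 0.35 to 0.975 m from the base axis. Payload 7.1 kg.
Tool frame: the origin (TCP) lies at the very end of the fingers, on their centre line; the grasp point (between the pads) lies 19 mm behind it; x points along the fingers, y is the direction in which the jaws open and shut, and the axes are right-handed (so a half turn about x gives the same grasp; the last joint's range is limited). The gripper opens to 88 mm and grips with 3 to 60 N. Pads are 20 mm wide; open, the fingers measure 115 mm over their backs; the gripper's body (75 mm by 178 mm) begins 61 mm behind the grasp point.
Start: joints at [1.248, 0.423, 1.63, -0, 1.089, -0.019], TCP at [0.187, 0.596, 0.223] pointing down, gripper open.
Joint ranges: [-3, 3], [-0.9, 2.11], [0.09, 2.58], [-1.31, 4.45], [0.11, 2.69], [-2.54, 2.54]. Speed limits (rad/s): [2.39, 2.39, 3.01, 3.14, 3.14, 3.14].

## Interface

Orientations are given as a unit quaternion [x, y, z, w].
In Python, from station import read_state, camera, camera_model, finish_job gives the robot as it stands.
- The arm moves only by the tool drive_tool, never from a script. Its argument "deltas" is text: rows parted by semicolons, each of 4 numbers parted by spaces: the shift along the world's x, y, z in mm, then the turn about the world's z in rad. In form: tx ty tz twist; .... A call has 1 to 10 rows; each row is the pose to reach, as a shift and turn from the pose commanded when the call began; what a row does not reach only later rows make up. A row lasts 1/12 s, in which the tool goes at most 41.7 mm and 7.16 degrees, less where a joint would pass 70% of its speed; a pose out of reach is approached as far as the arm can. A call with a gripper value outside its range is refused whole. "hand" is the finger opening in mm, from 0 to 87.8, set as the call begins (left out, the last holds). The fingers move at their own pace and stop on an object; "squeeze" is the grip in N (left out, the last holds). Time passes only in rows, so rows that repeat a pose let the fingers close. It gives the time, the measured TCP pose, the force and the opening at its end, in the units of the state.
- read_state(): the state, without advancing time (a new reading comes with each control period).
- camera(name): name is "scene" or "top"; returns the picture (480x640x3 uint8, red, green, blue); there is no depth.
- camera_model(name): a dict with "fovy" (degrees; the focal length in pixels is half the picture's height over the tangent of half this angle, whatever the lens; pixels are square), "cx", "cy" (the principal point, pixels), "k1" (the pictures are not rectified: a ray, as slopes to the right and down, at radius r is drawn at 1 + k1 r^2 times it, then the intrinsics apply), "eye" and "orientation" of the camera in the world. Camera axes: x right, y up, looking along -z (the intrinsics and any distortion apply to the point x, -y, -z); pixel columns grow to the right and rows downward; lengths in m; the calibration is good to about 2 mm. A picture is of the moment at which its call begins. camera_model takes no time and is no camera call.
- finish_job(): hands the job in, once; it reports no verdict.
The state is a dict: "time_s": time; "joints": joint angles; "dq": joint speeds; "joint_efforts": joint torques, N m; "eef_pos": TCP position; "tcp_rot": TCP orientation; "ft_force": force on the tool from outside, world axes, zero at the start; "ft_torque": the same for the moment, N m; "finger_gap": opening from 0.0 (shut) to 1.0 (fully open).
Only numpy, scipy, OpenCV 4.12 (cv2) and the standard library are available. Lean on these libraries where they do the work, as an engineer would, in place of code of your own. Each camera call takes 0.05 s, during which the arm holds its last target. There are 200 camera calls.

## Working session

There is one attempt and no reset: what is moved stays moved. The work goes in short steps, Python scripts to look and compute and a tool call to move; the robot and the scene stay as the last step left them, time stands still between calls to the robot, and variables do not carry over. Pictures are saved under pics/ and viewed, about 8 in all and at most 12, crops included, and the job is handed in when it is done.

Besides the shell and the picture viewer there is one more tool, called after "Call:" in YAML: its name, and indented under it one key for each argument. drive_tool: Moves the arm, as the interface text tells. Its arguments: {"type":"object","properties":{"deltas":{"type":"string"},"hand":{"type":"number"},"squeeze":{"type":"number"}},"required":["deltas"]}

```bash
mkdir -p pics; cat > h.py <<'E'
import numpy as np, cv2
from station import read_state, camera, camera_model
from scipy.spatial.transform import Rotation as R
def setup(n):
    m=camera_model(n); q=m['orientation']; f=240/np.tan(np.radians(m['fovy'])/2)
    K=np.array([[f,0,m['cx']],[0,f,m['cy']],[0,0,1]]); d=np.array([m['k1'],0,0,0.])
    return K,d,R.from_quat(q).as_matrix()@np.diag([1,-1,-1]),np.array(m['eye'])
def ray(n,px):
    K,d,Rm,e=setup(n); u=cv2.undistortPoints(np.array(px,float).reshape(-1,1,2),K,d)[:,0]
    return e,(Rm@np.c_[u,np.ones(len(u))].T).T
def plane(n,px,z):
    e,r=ray(n,px); return e+r*((z-e[2])/r[:,2])[:,None]
def proj(n,P):
    K,d,Rm,e=setup(n); P=(np.array(P,float).reshape(-1,3)-e)@Rm
    return cv2.projectPoints(P,np.zeros(3),np.zeros(3),K,d)[0][:,0]
def shot(n,f):
    im=camera(n); cv2.imwrite('pics/'+f,im[:,:,::-1]); return im
E
python3 -c "
from h import *
for n in('scene','top'): shot(n,n+'0.png'); print(camera_model(n))
print(read_state())"
```

```text
{'fovy': 55.97998049525336, 'cx': 317.59765698853363, 'cy': 235.91393270062406, 'k1': -0.03230723514957009, 'eye': array([1.38983829, 0.28559157, 0.77639665]), 'orientation': array([0.24138162, 0.35574815, 0.74533086, 0.50956852])}
{'fovy': 49.512370699361455, 'cx': 321.48740983328423, 'cy': 241.33506101770809, 'k1': -0.05157517080617818, 'eye': array([ 0.54431876, -0.01047594,  1.11107455]), 'orientation': array([-0.02022932,  0.01701858,  0.71737911, -0.69618127])}
{'time_s': 0.1, 'joints': array([ 1.24802981e+00,  4.23748086e-01,  1.63060727e+00,  2.13193021e-05,
        1.08861478e+00, -1.89979383e-02]), 'dq': array([ 0.00040383, -0.00378065, -0.00407806,  0.00028465,  0.00054738,
       -0.00011828]), 'joint_efforts': array([-8.34975290e-04, -5.45613241e+01, -2.74323839e+01,  6.45423937e-02,
        1.88532507e-02, -7.46822320e-05]), 'eef_pos': array([0.18675717, 0.59591512, 0.22199211]), 'tcp_rot': array([ 0.10651061,  0.69905508, -0.10746818,  0.69887629]), 'ft_force': array([ 0.40204097,  0.46902607, -0.59328137]), 'ft_torque': array([ 0.00166608, -0.02379853,  0.00075947]), 'finger_gap': 0.9965265679057863}
```

View pics/top0.png

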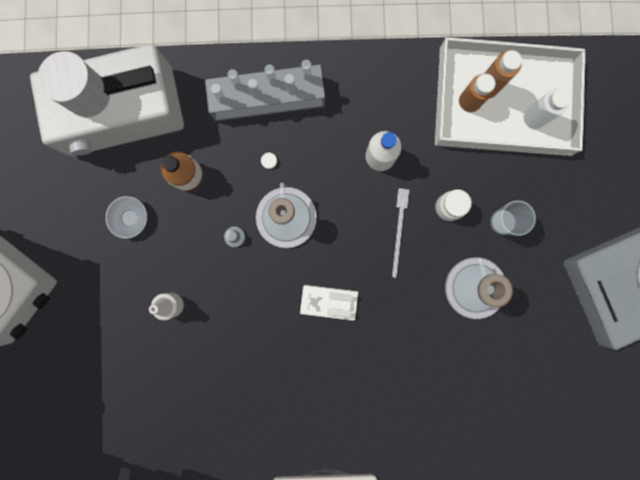

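View pics/scene0.png

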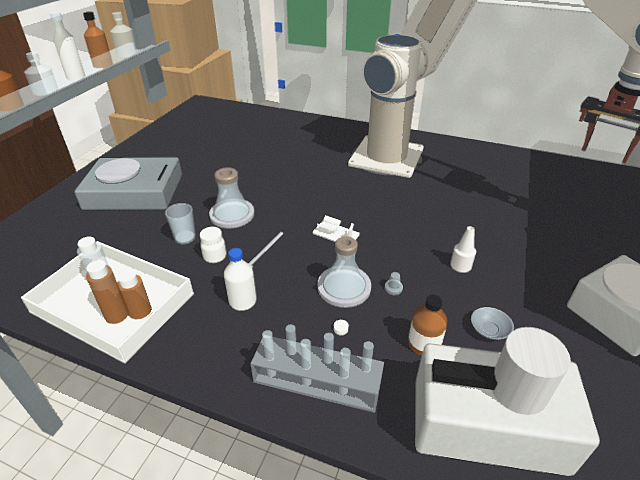

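```bash
cat > m.py <<'E'
from h import *
t=cv2.imread('pics/top0.png'); s=cv2.imread('pics/scene0.png')
def comp(im,mask,p):
    n,l,st,c=cv2.connectedComponentsWithStats(mask.astype(np.uint8)); 
    ys,xs=np.where(mask); k=np.argmin((xs-p[0])**2+(ys-p[1])**2); return l==l[ys[k],xs[k]]
def bright(im,th=110): return im.min(2)>th
def brown(im):
    i=im.astype(int); return (i[:,:,2]-i[:,:,0]>15)&(i[:,:,2]>60)
for n,im,pts in(('top',t,[(495,290),(281,210)]),('scene',s,[(226,173),(346,242)])):
    for p in pts:
        m=comp(im,brown(im),p); ys,xs=np.where(m); (c,ax,a)=cv2.fitEllipse(cv2.convexHull(np.c_[xs,ys].astype(np.int32)))
        print(n,'collar',m.sum(),c,ax,plane(n,[c],.13)[0].round(4))
ys,xs=np.where(comp(t,bright(t),(330,303))); r=cv2.minAreaRect(np.c_[xs,ys].astype(np.float32)); b=cv2.boxPoints(r); print('rest',r); W=plane('top',b,.008); print(W.round(4)); print(np.linalg.norm(np.diff(W,axis=0),axis=1))
m=comp(t,bright(t,90),(170,307)); ys,xs=np.where(m); print('fun',xs.min(),xs.max(),ys.min(),ys.max(),m.sum())
m=comp(s,bright(s,90),(462,262)); ys,xs=np.where(m); print('fun s',xs.min(),xs.max(),ys.min(),ys.max(),m.sum())
print(plane('top',[(320,240),(420,240),(320,340)],0).round(3))
o=np.zeros((600,800,3),np.uint8)
for i,(im,x,y,w,h) in enumerate([(t,130,280,66,50),(t,290,275,80,60),(t,460,260,80,60),(s,300,205,80,60)]):
    k=cv2.resize(im[y:y+h,x:x+w],(400,300),interpolation=cv2.INTER_CUBIC); o[i//2*300:i//2*300+300,i%2*400:i%2*400+400]=k
cv2.imwrite('pics/crop0.png',o)
E
python3 m.py
```

```text
top collar 770 (495.2061767578125, 290.1346435546875) (32.1648063659668, 33.92151641845703) [ 0.4941 -0.3317  0.13  ]
top collar 417 (280.9971008300781, 210.6067657470703) (24.760242462158203, 24.95844841003418) [0.6567 0.0682 0.13  ]
scene collar 318 (226.0029296875, 175.53616333007812) (17.238903045654297, 23.498199462890625) [ 0.496  -0.3341  0.13  ]
scene collar 362 (345.8402404785156, 245.4018096923828) (20.015844345092773, 23.109487533569336) [0.6575 0.0645 0.13  ]
rest ((328.58465576171875, 302.3230895996094), (56.311763763427734, 30.01640510559082), 7.125016689300537)
[[ 0.4511  0.0461  0.008 ]
 [ 0.5136  0.0365  0.008 ]
 [ 0.4954 -0.0811  0.008 ]
 [ 0.433  -0.0712  0.008 ]]
[0.0631969  0.11899778 0.06313678]
fun 148 182 293 320 748
fun s 451 476 226 272 813
[[ 0.606 -0.003  0.   ]
 [ 0.599 -0.217  0.   ]
 [ 0.394  0.003  0.   ]]
```

View pics/crop0.png

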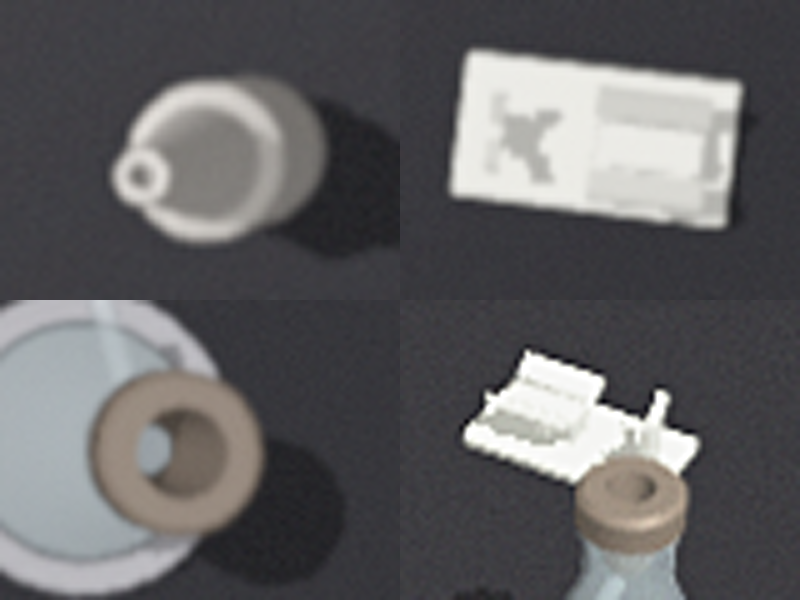

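```bash
python3 -c "
from h import *
print(plane('top',[(153.1,309.6)],.118),plane('top',[(164.2,306.7)],.052))
print('mouth',plane('top',[(495.4,290.5)],.14))
e,r=ray('scene',[(463,264)]);print(plane('scene',[(461.5,258)],.03))
# shape check scene: tip & base
for P in ([.402,.32,.118],[.402,.32,.0],[.402,.32,.052]): print(proj('scene',P))
# scene collar mouth centre
print(proj('scene',[.494,-.333,.14]))
s=read_state(); print(R.from_quat(s['tcp_rot']).as_matrix().round(3))
"
```

```text
[[0.47573558 0.31914533 0.118     ]] [[0.47649183 0.31804388 0.052     ]]
mouth [[ 0.49389503 -0.3287393   0.14      ]]
[[0.48661431 0.31310134 0.03      ]]
[[475.79310118 211.09001234]]
[[466.13611856 247.1685681 ]]
[[470.24884394 231.83441167]]
[[226.23909558 172.09291635]]
[[-0.     0.299  0.954]
 [-0.001  0.954 -0.299]
 [-1.    -0.001 -0.   ]]
```

Call:
drive_tool:
  deltas: "30 -28 0 -0.12;60 -56 0 -0.24;90 -84 0 -0.36;120 -112 0 -0.48;150 -140 0 -0.6;180 -168 0 -0.72;210 -196 0 -0.84;240 -224 0 -0.96;270 -252 0 -1.08;289 -277 0 -1.2"
  hand: 60
  squeeze: 8

```text
time_s: 0.93
eef_pos: [0.4781, 0.3174, 0.2225]
tcp_rot: [0.485, 0.515, -0.485, 0.515]
ft_force: [-0.3, 0.2, 0.4]
finger_gap: 0.683
```

Call:
drive_tool:
  deltas: "0 0 -15 -0.11;0 0 -35 -0.22;0 0 -55 -0.22;0 0 -55 -0.22;0 0 -55 -0.22"

```text
time_s: 1.35
eef_pos: [0.4752, 0.3188, 0.1668]
tcp_rot: [-0.536, -0.461, 0.538, -0.46]
ft_force: [-0.3, 0.3, 0.9]
finger_gap: 0.682
```

```bash
python3 -c "
from h import *
s=read_state();print(s['eef_pos'],s['tcp_rot'],R.from_quat(s['tcp_rot']).as_matrix()[:,1],s['joints'])
t=shot('top','top1.png');c=shot('scene','scene1.png')
cv2.imwrite('pics/c1.png',np.hstack([cv2.resize(t[250:370,100:260],(400,300)),cv2.resize(c[130:310,380:620],(400,300))])[:,:,::-1])"
```

```text
[0.47518167 0.31882212 0.16677534] [-0.53557502 -0.46062799  0.53766127 -0.46032772] [ 0.98840246 -0.15184049 -0.00224361] [5.70156920e-01 4.18835106e-01 1.78807887e+00 1.44949115e-05
 9.37659474e-01 7.22576597e-01]
```

View pics/c1.png

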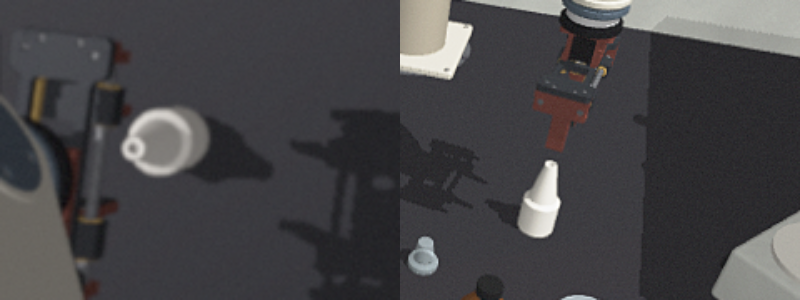

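Call:
drive_tool:
  deltas: "0 0 -40 0;0 0 -80 0;1 0 -105 0;1 0 -105 0"

```text
time_s: 1.78
eef_pos: [0.4747, 0.3182, 0.0593]
tcp_rot: [-0.534, -0.461, 0.539, -0.46]
ft_force: [-0.7, -0.1, -0.1]
finger_gap: 0.682
```

Call:
drive_tool:
  deltas: "0 0 0 0;0 0 0 0;0 0 0 0;0 0 0 0;0 0 0 0;0 0 0 0"
  hand: 0
  squeeze: 8

```text
time_s: 2.28
eef_pos: [0.4778, 0.3203, 0.0646]
tcp_rot: [0.538, 0.46, -0.536, 0.46]
ft_force: [-1.7, 0.8, 7.5]
finger_gap: 0.403
```

Call:
drive_tool:
  deltas: "3 18 4 0;6 37 4 0;8 55 -1 0;11 71 -11 0;13 84 -25 0;13 84 -25 0"
  squeeze: 8

```text
time_s: 2.78
eef_pos: [0.49, 0.4054, 0.0368]
tcp_rot: [0.537, 0.461, -0.536, 0.461]
ft_force: [0.2, 0.5, -0.4]
finger_gap: 0.4
```

```bash
python3 -c "
from h import *
t=shot('top','top2.png');c=shot('scene','scene2.png')
cv2.imwrite('pics/c2.png',np.hstack([cv2.resize(t[250:370,60:220],(400,300)),cv2.resize(c[150:285,420:600],(400,300),interpolation=2)])[:,:,::-1])"
```

```text
(no output)
```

View pics/c2.png

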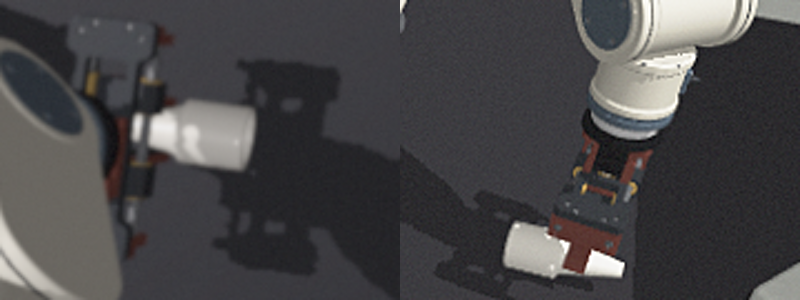

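Call:
drive_tool:
  deltas: "1 5 -9 0;1 9 -16 0;1 9 -17 0;1 9 -17 0"

```text
time_s: 3.22
eef_pos: [0.4928, 0.4141, 0.022]
tcp_rot: [0.539, 0.46, -0.535, 0.46]
ft_force: [0.9, 3.8, 5.5]
finger_gap: 0.41
```

Call:
drive_tool:
  deltas: "0 0 0 0;0 0 0 0;0 0 -4 0;-2 -10 -7 0;-4 -20 -7 0;-4 -26 -7 0;-4 -26 -7 0"
  hand: 66

```text
time_s: 3.8
eef_pos: [0.4862, 0.3841, 0.0132]
tcp_rot: [-0.536, -0.46, 0.538, -0.46]
ft_force: [-0.3, -0.4, 0.1]
finger_gap: 0.75
```

Call:
drive_tool:
  deltas: "0 0 0 0;0 0 0 0;0 0 0 0;0 0 0 0;0 0 0 0"
  hand: 0
  squeeze: 25

```text
time_s: 4.22
eef_pos: [0.4871, 0.3867, 0.0138]
tcp_rot: [0.537, 0.46, -0.536, 0.46]
ft_force: [0.7, -1.6, -0.2]
finger_gap: 0.583
```

```bash
python3 -c "
from h import *
s=read_state();print(s['eef_pos'],R.from_quat(s['tcp_rot']).as_matrix()[:,1])
t=shot('top','top3.png');c=shot('scene','scene3.png')
cv2.imwrite('pics/c3.png',np.hstack([cv2.resize(t[250:370,60:220],(400,300)),cv2.resize(c[150:285,420:600],(400,300),interpolation=2)])[:,:,::-1])"
```

```text
[0.48714546 0.38671036 0.01381557] [ 9.88381854e-01 -1.51990414e-01  4.72920682e-04]
```

View pics/c3.png

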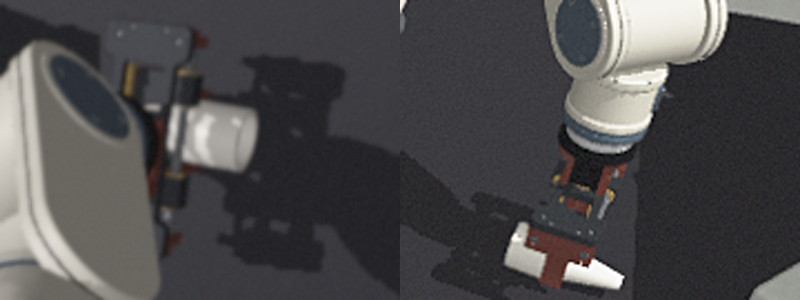

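```bash
python3 -c "
from h import *
for z in(.02,.04,.05):print(plane('top',[(162.8,304)],z))
print('tip',plane('scene',[(520.8,276)],.026))
d=np.array([.152,.988]);p=np.array([.487,.386]);T=plane('scene',[(520.8,276)],.026)[0,:2];print((T-p)@d)
for z in(.02,.04,.05):print((plane('top',[(162.8,304)],z)[0,:2]-p)@d)
"
```

```text
[[0.48017054 0.33084349 0.02      ]]
[[0.48134642 0.32458691 0.04      ]]
[[0.48193435 0.32145863 0.05      ]]
tip [[0.49616557 0.45477975 0.026     ]]
0.06934756183227
-0.055532712424102126
-0.061535474749094696
-0.064536855911591
```

Call:
drive_tool:
  deltas: "0 0 30 0;0 0 65 0;0 0 100 0;0 -25 115 0;0 -60 115 0;0 -95 115 0;0 -130 115 0;0 -165 115 0;0 -200 115 0;0 -200 115 0"

```text
time_s: 5.15
eef_pos: [0.4854, 0.1815, 0.1282]
tcp_rot: [-0.536, -0.46, 0.539, -0.459]
ft_force: [-0.2, 0.6, -1.8]
finger_gap: 0.582
```

Call:
drive_tool:
  deltas: "-2 -35 0 0;-6 -70 0 0;-8 -105 0 0;-10 -140 0 0;-12 -175 0 0;-14 -202 0 0;-14 -202 0 0;-14 -202 0 0"

```text
time_s: 5.82
eef_pos: [0.4729, -0.0165, 0.1286]
tcp_rot: [0.537, 0.46, -0.537, 0.459]
ft_force: [0.1, 0.0, -1.8]
finger_gap: 0.588
```

```bash
python3 -c "
from h import *
s=read_state();print(s['eef_pos'],R.from_quat(s['tcp_rot']).as_matrix()[:,1])
t=shot('top','top4.png');c=shot('scene','scene4.png')
cv2.imwrite('pics/c4.png',np.hstack([cv2.resize(t[230:350,230:390],(400,300),interpolation=2),cv2.resize(c[100:265,240:460],(400,300),interpolation=2)])[:,:,::-1])"
```

```text
[ 0.47288065 -0.01645167  0.12862468] [ 9.87863922e-01 -1.55321734e-01 -1.76654092e-04]
```

View pics/c4.png

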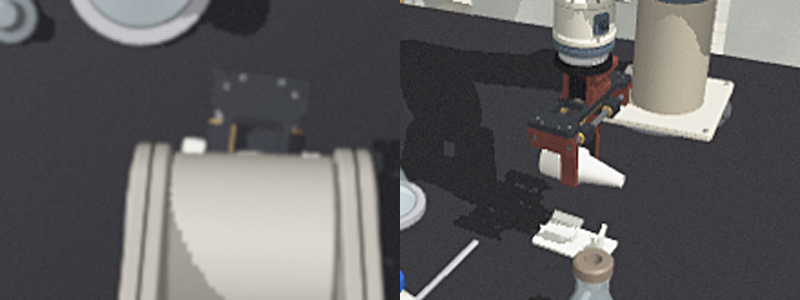

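```bash
python3 -c "
from h import *
p=np.array([.473,-.0164,.1405]);d=np.array([.152,.988,0])
for a in(.069,-.049): print(proj('scene',p+a*d), proj('scene',p+a*d+[0,0,.01]))
print(proj('scene',[[.4709+.058*.152,-.0332+.058*.988,.03]]))"
```

```text
[[363.46096712 198.76335857]] [[363.70693558 195.41515331]]
[[322.22527817 185.89811895]] [[322.2394987 182.613635 ]]
[[351.36853641 230.24563236]]
```

Call:
drive_tool:
  deltas: "0 0 -30 0;0 0 -60 0;0 0 -78 0;0 0 -84 0;0 0 -87 0;0 0 -89 0;0 0 -89 0"

```text
time_s: 6.5
eef_pos: [0.4736, -0.0151, 0.0403]
tcp_rot: [0.537, 0.46, -0.536, 0.461]
ft_force: [-0.6, 0.3, -1.9]
finger_gap: 0.585
```

Call:
drive_tool:
  deltas: "0 0 0 0;0 0 0 0;0 0 0 0;0 0 0 0;0 0 0 0;0 0 0 0"
  hand: 70

```text
time_s: 7.0
eef_pos: [0.4731, -0.0157, 0.0399]
tcp_rot: [0.537, 0.46, -0.537, 0.46]
ft_force: [-0.3, -0.5, -0.0]
finger_gap: 0.795
```

Call:
drive_tool:
  deltas: "0 0 30 0;0 0 65 0;0 0 100 0;0 -40 110 0;0 -80 110 0;0 -120 110 0;0 -160 110 0;0 -160 110 0"

```text
time_s: 7.67
eef_pos: [0.4736, -0.1814, 0.1504]
tcp_rot: [0.538, 0.458, -0.538, 0.46]
ft_force: [0.5, -0.1, 0.4]
finger_gap: 0.795
```

```bash
python3 -c "
from h import *
s=read_state();print(s['eef_pos'],R.from_quat(s['tcp_rot']).as_matrix()[:,1])
t=shot('top','top5.png');c=shot('scene','scene5.png')
cv2.imwrite('pics/c5.png',np.hstack([cv2.resize(t[260:350,270:390],(400,300),interpolation=2),cv2.resize(c[190:265,300:400],(400,300),interpolation=2)])[:,:,::-1])"
```

```text
[ 0.47362376 -0.18137743  0.15037688] [ 0.98765135 -0.15664045  0.00293074]
```

View pics/c5.png

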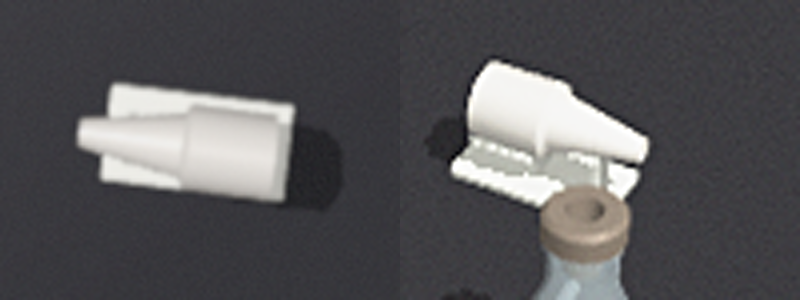

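```bash
python3 -c "
from h import *
d=np.array([.152,.988]);o=np.array([.4709,-.0332]);n=np.array([.988,-.152])
for px,z in(((293.4,299.9),.05),((353.1,307.4),.06),((353.1,307.4),.076)):
  v=plane('top',[px],z)[0,:2]-o; print(z,v@d,v@n)
print(plane('scene',[(300+(648-400)/4,190+150/4)],.05)[0,:2]-o, (plane('scene',[(300+(648-400)/4,190+150/4)],.05)[0,:2]-o)@d)
"
```

```text
0.05 0.0880908176734121 -0.0013621733356390371
0.06 -0.033393265788025435 -0.0008730212091804942
0.076 -0.03237329179539986 0.00019189585204124483
[0.01217506 0.08662426] 0.08743538185083495
```

Call:
drive_tool:
  deltas: "0 40 0 0;-2 80 0 0;-4 120 0 0;-4 133 0 0;-4 133 -30 0;-4 133 -65 0;-4 133 -95 0;-4 133 -115 0;-4 133 -115 0;-4 133 -115 0"

```text
time_s: 8.6
eef_pos: [0.4677, -0.0414, 0.034]
tcp_rot: [-0.536, -0.462, 0.537, -0.46]
ft_force: [0.3, -0.2, 1.2]
finger_gap: 0.798
```

Call:
drive_tool:
  deltas: "0 0 0 0;0 0 0 0;0 0 0 0;0 0 0 0;0 0 0 0;0 0 0 0;0 0 0 0"
  hand: 0
  squeeze: 5

```text
time_s: 9.18
eef_pos: [0.4697, -0.0427, 0.0358]
tcp_rot: [0.537, 0.46, -0.536, 0.461]
ft_force: [-0.4, 2.4, 8.6]
finger_gap: 0.591
```

Call:
drive_tool:
  deltas: "0 0 6 0;0 0 12 0;0 0 18 0;0 0 24 0;0 0 30 0;0 0 36 0;0 0 42 0;0 0 48 0;0 0 54 0;0 0 60 0"

```text
time_s: 10.02
eef_pos: [0.4689, -0.0426, 0.0953]
tcp_rot: [-0.537, -0.46, 0.537, -0.46]
ft_force: [0.1, 0.4, -2.0]
finger_gap: 0.592
```

```bash
python3 -c "
from h import *
s=read_state();print(s['eef_pos'],s['ft_force'],s['ft_torque'])
t=shot('top','top6.png');c=shot('scene','scene6.png')
cv2.imwrite('pics/c6.png',np.hstack([cv2.resize(t[230:350,230:390],(400,300),interpolation=2),cv2.resize(c[100:265,240:460],(400,300),interpolation=2)])[:,:,::-1])"
```

```text
[ 0.46889126 -0.04261511  0.09527634] [ 0.05086196  0.40501659 -2.02476626] [-0.10855194  0.0590775   0.05854603]
```

View pics/c6.png

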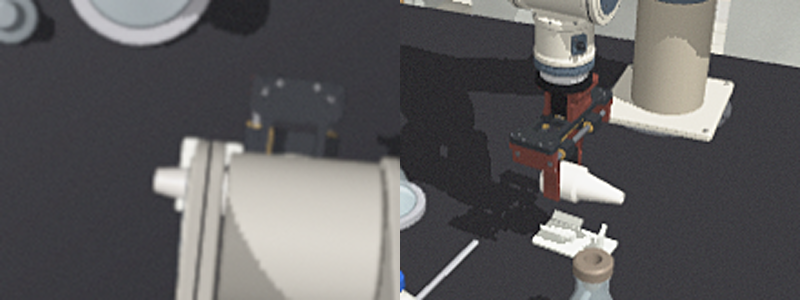

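Call:
drive_tool:
  deltas: "0 0 25 0;0 0 50 0;4 -30 75 0;8 -60 80 0;12 -95 80 0;16 -130 80 0;22 -165 80 0;28 -200 80 0;32 -235 80 0;32 -242 80 0"
  squeeze: 10

```text
time_s: 10.95
eef_pos: [0.5018, -0.2894, 0.1747]
tcp_rot: [-0.537, -0.459, 0.537, -0.461]
ft_force: [0.1, -0.5, -2.0]
finger_gap: 0.591
```

```bash
python3 -c "
from h import *
c=[read_state()['eef_pos']]
t=shot('top','top7.png');k=shot('scene','scene7.png');c.append(read_state()['eef_pos']);print(c)
cv2.imwrite('pics/c7.png',np.hstack([cv2.resize(t[230:350,420:580],(400,300),interpolation=2),cv2.resize(k[80:245,140:360],(400,300),interpolation=2)])[:,:,::-1])
p=c[-1]+[0,0,.016];d=np.array([.152,.988,0])
for a in(.096,-.022): print(proj('scene',p+a*d)[0], proj('scene',p+a*d+[0,0,-.01])[0])
"
```

```text
[array([ 0.50179673, -0.28943253,  0.17466933]), array([ 0.50053176, -0.28601717,  0.17408365])]
[268.44661782 169.44605093] [268.72474732 172.87058056]
[231.54611973 157.98369283] [232.00447086 161.33062186]
```

View pics/c7.png

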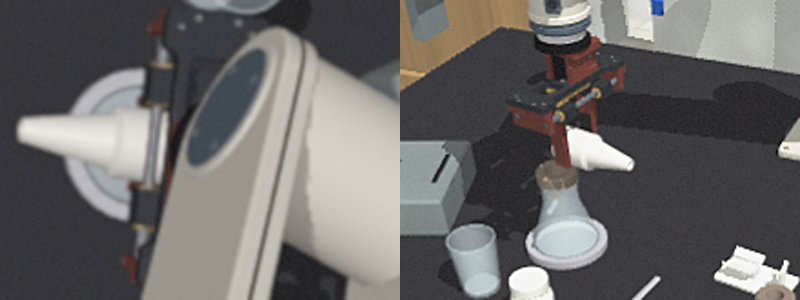

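Call:
drive_tool:
  deltas: "0 0 -12 0;0 0 -22 0;1 3 -26 0;1 6 -29 0;1 8 -32 0;2 11 -35 0;2 13 -39 0;2 14 -42 0;2 14 -42 0"
  squeeze: 8

```text
time_s: 11.8
eef_pos: [0.5027, -0.2701, 0.1321]
tcp_rot: [-0.537, -0.461, 0.537, -0.46]
ft_force: [0.2, 0.7, -2.0]
finger_gap: 0.591
```

```bash
python3 -c "
from h import *
print(read_state()['ft_force'])
t=shot('top','top8.png');k=shot('scene','scene8.png')
cv2.imwrite('pics/c8.png',np.hstack([cv2.resize(t[230:350,420:580],(400,300),interpolation=2),cv2.resize(k[80:245,140:360],(400,300),interpolation=2)])[:,:,::-1])
"
```

```text
[ 0.24563902  0.70449832 -2.01398828]
```

View pics/c8.png

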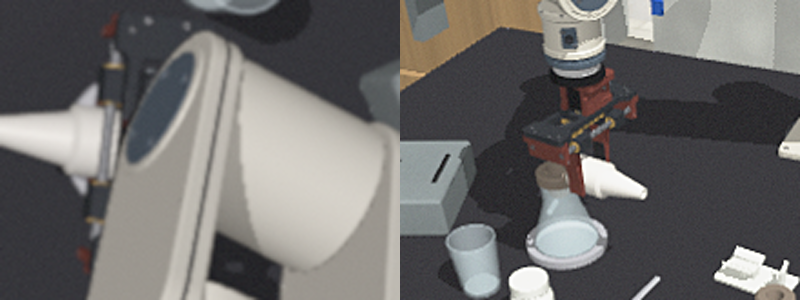

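```bash
cat > tilt.py <<'E'
from h import *
import sys
def tilt(cmd,f,save=True):
    im=shot('scene',f) if save else cv2.imread('pics/'+f)[:,:,::-1]
    d=np.array([.152,.988,0]); n=np.array([.988,-.152,0]); p=np.array(cmd)+[0,0,.016]
    g=proj('scene',p)[0]
    i=im.astype(int); m=((i.min(2)>95)&(i.max(2)-i.min(2)<28)).astype(np.uint8)
    yy,xx=np.mgrid[:480,:640]; r=np.hypot(xx-g[0],yy-g[1]); m[r>62]=0
    N,l,st,c=cv2.connectedComponentsWithStats(m)
    lab=max(range(1,N),key=lambda k:st[k,4]*(r[l==k].min()<25)); ys,xs=np.where(l==lab)
    D=np.hypot(xs-g[0],ys-g[1]); far=np.argsort(D)[-6:]; tip=np.array([xs[far].mean(),ys[far].mean()])
    e,ry=ray('scene',[tip]); ry=ry[0]; P=e+ry*(((p-e)@n)/(ry@n)); v=P-p
    print('grip px',g.round(1),'tip px',tip.round(1),'area',len(xs),'bbox',xs.min(),xs.max(),ys.min(),ys.max(),'along',(v@d).round(4),'up',v[2].round(4),'angle down deg',np.degrees(np.arctan2(-v[2],v@d)).round(1))
if __name__=='__main__': tilt([float(x) for x in sys.argv[1:4]],sys.argv[4],len(sys.argv)<6)
E
python3 tilt.py .5012 -.285 .1737 scene7.png 0; python3 tilt.py .5032 -.271 .1317 scene8.png 0
```

```text
grip px [238.4 160.4] tip px [233.7 221.5] area 1276 bbox 209 253 177 222 along -0.0485 up -0.2184 angle down deg 102.5
grip px [244.5 175.6] tip px [214.3 229.5] area 1461 bbox 209 253 183 232 along -0.1486 up -0.2403 angle down deg 121.7
```

```bash
python3 -c "
import cv2
i=cv2.imread('pics/scene8.png')[:,:,::-1]
for p in [(270,183),(265,180),(255,175),(272,188),(232,195),(240,212),(228,185)]: print(p,i[p[1],p[0]])"
sed -i 's/m=((i.min(2)>95).*/m=((i.min(2)>125)\&(i[:,:,0]-i[:,:,2]>-2)).astype(np.uint8)/' tilt.py
python3 tilt.py .5012 -.285 .1737 scene7.png 0; python3 tilt.py .5032 -.271 .1317 scene8.png 0
```

```text
(270, 183) [248 247 247]
(265, 180) [247 247 246]
(255, 175) [246 246 245]
(272, 188) [222 218 208]
(232, 195) [164 176 176]
(240, 212) [200 214 216]
(228, 185) [158 166 164]
grip px [238.4 160.4] tip px [267.3 170.5] area 552 bbox 231 268 149 173 along 0.0914 up -0.0034 angle down deg 2.1
grip px [244.5 175.6] tip px [274.7 186.2] area 532 bbox 239 275 165 189 along 0.0965 up -0.0022 angle down deg 1.3
```

Call:
drive_tool:
  deltas: "0 0 20 0;0 0 38 0;-2 -14 38 0;-4 -28 38 0;-4 -28 30 0;-4 -28 24 0;-4 -28 18 0;-4 -24 16 0;-3 -19 15 0;-3 -19 15 0"
  squeeze: 5

```text
time_s: 12.73
eef_pos: [0.4995, -0.2881, 0.1467]
tcp_rot: [-0.536, -0.461, 0.537, -0.46]
ft_force: [-0.0, -0.7, -1.4]
finger_gap: 0.593
```

```bash
python3 -c "
from h import *
s=read_state();print(s['eef_pos'],s['ft_force'])"; python3 tilt.py .5002 -.290 .1467 s9.png
```

```text
[ 0.49949041 -0.28814676  0.14668221] [-0.00230265 -0.71442603 -1.37573158]
grip px [238.1 168.8] tip px [267.  190.2] area 595 bbox 233 268 157 192 along 0.0899 up -0.0379 angle down deg 22.9
```

Call:
drive_tool:
  deltas: "1 4 -3 0;1 9 -7 0;2 12 -11 0;2 15 -15 0;2 15 -19 0;2 15 -23 0;2 15 -26 0;2 15 -29 0;2 15 -29 0"

```text
time_s: 13.53
eef_pos: [0.5015, -0.2746, 0.1179]
tcp_rot: [-0.537, -0.461, 0.537, -0.46]
ft_force: [-0.3, 0.9, -2.2]
finger_gap: 0.592
```

```bash
python3 -c "
from h import *
s=read_state();print(s['eef_pos'],s['ft_force'])"; python3 tilt.py .5022 -.275 .1177 s10.png
```

```text
[ 0.50153311 -0.27459785  0.117915  ] [-0.29081429  0.86143507 -2.23853102]
grip px [243.9 179.6] tip px [259.2 211.8] area 567 bbox 239 261 169 213 along 0.0408 up -0.0915 angle down deg 66.0
```

Call:
drive_tool:
  deltas: "2 15 0 0;2 15 35 0;2 15 75 0;2 15 117 0;-4 -20 120 0;-10 -60 120 0;-14 -95 120 0;-14 -95 120 0;-14 -95 120 0"
  squeeze: 10

```text
time_s: 14.33
eef_pos: [0.4876, -0.3706, 0.2387]
tcp_rot: [0.537, 0.459, -0.537, 0.46]
ft_force: [0.3, 0.1, -1.8]
finger_gap: 0.591
```

```bash
python3 -c "
from h import *
s=read_state();print(s['eef_pos'],s['ft_force'])"; python3 tilt.py .4882 -.3704 .2377 s11.png
```

```text
[ 0.48761708 -0.37059016  0.2386753 ] [ 0.33920861  0.10170979 -1.75440105]
grip px [209.2 130.5] tip px [226.3 164.3] area 630 bbox 203 228 120 165 along 0.0423 up -0.0884 angle down deg 64.4
```

Call:
drive_tool:
  deltas: "0 0 -15 0;0 0 -30 0;0 0 -38 0;1 6 -36 0;2 12 -34 0;3 19 -31 0;4 25 -30 0;5 33 -29 0;6 42 -28 0;6 42 -28 0"
  squeeze: 6

```text
time_s: 15.22
eef_pos: [0.4943, -0.3259, 0.2114]
tcp_rot: [0.537, 0.46, -0.536, 0.461]
ft_force: [-0.6, 0.3, -1.7]
finger_gap: 0.594
```

```bash
python3 -c "
from h import *
s=read_state();print(s['eef_pos'],s['ft_force'])
k=shot('scene','scene12.png');t=shot('top','top12.png')
cv2.imwrite('pics/c12.png',np.hstack([cv2.resize(t[230:350,420:580],(400,300),interpolation=2),cv2.resize(k[80:230,130:330],(400,300),interpolation=2)])[:,:,::-1])
"; python3 tilt.py .4942 -.3284 .2097 s12.png
```

```text
[ 0.49431966 -0.32592443  0.21137268] [-0.57832826  0.28080527 -1.67801695]
grip px [223.5 143.9] tip px [227.5 179.3] area 654 bbox 215 236 133 180 along -0.0044 up -0.1089 angle down deg 92.3
```

View pics/c12.png

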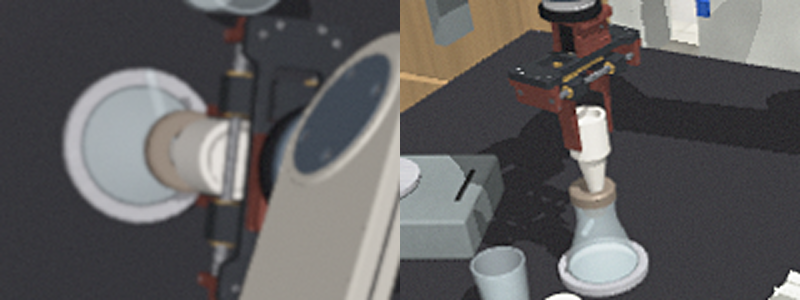

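Call:
drive_tool:
  deltas: "0 0 -10 0;0 0 -20 0;0 0 -27 0;0 0 -31 0;0 0 -34 0;0 0 -34 0"
  squeeze: 8

```text
time_s: 15.87
eef_pos: [0.4948, -0.3287, 0.1765]
tcp_rot: [0.537, 0.459, -0.537, 0.461]
ft_force: [4.1, -5.0, -2.4]
finger_gap: 0.593
```

Call:
drive_tool:
  deltas: "0 0 -1 0;0 0 -2 0;0 0 -3 0;0 0 -4 0;0 0 -5 0;0 0 -5 0;0 0 -5 0"

```text
time_s: 16.45
eef_pos: [0.4952, -0.3291, 0.1734]
tcp_rot: [0.537, 0.459, -0.537, 0.462]
ft_force: [0.8, -3.7, 8.4]
finger_gap: 0.588
```

```bash
cat > rim.py <<'E'
from h import *
import sys
im=shot('scene',sys.argv[1]); i=im.astype(int)
m=((i.min(2)>125)&(i[:,:,0]-i[:,:,2]>-2)).astype(np.uint8)
g=proj('scene',[.494,-.33,.18])[0]; N,l,st,c=cv2.connectedComponentsWithStats(m)
k=l[int(g[1]),int(g[0])]; print('lab',k,st[k],'g',g)
for z in(.210,.158): 
    a=np.linspace(0,6.28,40); q=proj('scene',np.c_[.494+.026*np.cos(a),-.33+.026*np.sin(a),np.full(40,z)]); print(z,'expected bbox',q.min(0),q.max(0))
E
python3 rim.py s13.png; python3 -c "
from h import *
s=read_state();print(s['eef_pos'],s['ft_force'])"
```

```text
lab 67 [215 145  22  36 487] g [225.29030597 159.30476091]
0.21 expected bbox [213.76599377 144.52061329] [233.81581908 154.05331722]
0.158 expected bbox [216.58525775 161.66733975] [236.08857085 171.52954797]
[ 0.49519063 -0.32904939  0.17342593] [ 0.05464971 -3.40516016  9.99193154]
```

Call:
drive_tool:
  deltas: "0 -1 0 0;0 -2 0 0;0 -2 -2 0;0 -2 -2 0;0 -2 -2 0"
  squeeze: 6

```text
time_s: 16.92
eef_pos: [0.495, -0.33, 0.1708]
tcp_rot: [0.537, 0.46, -0.536, 0.461]
ft_force: [2.3, 0.3, 7.5]
finger_gap: 0.592
```

Call:
drive_tool:
  deltas: "0 -2 -2 0;0 -2 -2 0;0 -2 -2 0;0 -2 -2 0;0 -2 -2 0;0 -2 -2 0;0 -2 -2 0"
  hand: 80

```text
time_s: 17.5
eef_pos: [0.4938, -0.3315, 0.1676]
tcp_rot: [-0.537, -0.46, 0.537, -0.46]
ft_force: [0.1, -0.6, -0.4]
finger_gap: 0.911
```

```bash
python3 rim.py s14.png; python3 -c "
from h import *
s=read_state();print(s['eef_pos'],s['ft_force'],s['finger_gap'])"
```

```text
lab 55 [214 145  23  36 574] g [225.29030597 159.30476091]
0.21 expected bbox [213.76599377 144.52061329] [233.81581908 154.05331722]
0.158 expected bbox [216.58525775 161.66733975] [236.08857085 171.52954797]
[ 0.49386189 -0.33158526  0.16760622] [-0.81475889 -0.92771079  0.67474763] 0.9072214082967903
```

Call:
drive_tool:
  deltas: "0 0 20 0;0 0 50 0;0 0 85 0;0 0 120 0;0 40 140 0;0 80 140 0;0 120 140 0;0 160 140 0;0 200 140 0;0 200 140 0"

```text
time_s: 18.38
eef_pos: [0.4932, -0.1262, 0.3079]
tcp_rot: [0.536, 0.462, -0.535, 0.461]
ft_force: [-0.2, -0.1, 0.2]
finger_gap: 0.91
```

```bash
python3 rim.py s15.png; python3 -c "
from h import *
t=shot('top','top15.png').astype(int)
m=((t.min(2)>125)&(t[:,:,0]-t[:,:,2]>-2)).astype(np.uint8)
N,l,st,c=cv2.connectedComponentsWithStats(m); q=proj('top',[.494,-.33,.2])[0]
k=min(range(1,N),key=lambda k:np.hypot(*(c[k]-q))+(st[k,4]<150)*1e3); ys,xs=np.where(l==k)
e=cv2.fitEllipse(cv2.convexHull(np.c_[xs,ys].astype(np.int32)));print(st[k],e,plane('top',[e[0]],.2))
a=np.linspace(0,6.28,40)
for z in(.21,.158):
  r=proj('top',np.c_[.494+.026*np.cos(a),-.33+.026*np.sin(a),np.full(40,z)]);print(z,r.min(0),r.max(0))
# scene: centre line per row of the cup -> lean
i=cv2.imread('pics/s15.png').astype(int)[:,:,::-1]; m=(i.min(2)>125)&(i[:,:,0]-i[:,:,2]>-2)
L=[]
for y in range(150,166):
  x=np.where(m[y,205:245])[0]+205; L.append((x.min()+x.max())/2)
print(np.polyfit(range(150,166),L,1)); A=proj('scene',[[.494,-.33,.21],[.494,-.33,.158]]);print('exp slope',(A[1]-A[0])[0]/(A[1]-A[0])[1])
s=read_state();print(s['eef_pos'],s['ft_force'],s['time_s'])
cv2.imwrite('pics/c15.png',np.hstack([cv2.resize(t[230:350,420:580].astype(np.uint8),(400,300),interpolation=2),cv2.resize(i[80:230,130:330].astype(np.uint8),(400,300),interpolation=2)])[:,:,::-1])
"
```

```text
lab 47 [212 145  22  36 587] g [225.29030597 159.30476091]
0.21 expected bbox [213.76599377 144.52061329] [233.81581908 154.05331722]
0.158 expected bbox [216.58525775 161.66733975] [236.08857085 171.52954797]
[  375   260   157   220 19606] ((452.04547119140625, 395.0614013671875), (161.01724243164062, 338.88336181640625), 5.921187877655029) [[ 0.31826259 -0.22579466  0.2       ]]
0.21 [494.49307359 277.06662852] [524.08068418 307.10813608]
0.158 [485.27271216 276.62610245] [513.29773808 305.04097194]
[1.40441176e-01 2.00786765e+02]
exp slope 0.1469058952349618
[ 0.49402896 -0.13039033  0.30800778] [-0.10459951 -0.93747219 -0.6481564 ] 18.4833
```

Call:
drive_tool:
  deltas: "0 40 0 0;0 80 0 0;0 120 0 0;0 160 0 0;0 200 0 0;0 240 0 0;0 280 0 0;0 300 0 0;0 300 0 0"

```text
time_s: 19.23
eef_pos: [0.4948, 0.1706, 0.3076]
tcp_rot: [0.537, 0.461, -0.536, 0.461]
ft_force: [0.3, -0.4, 0.1]
finger_gap: 0.912
```

```bash
python3 -c "
from h import *
t=shot('top','top16.png').astype(int); s=shot('scene','s16.png').astype(int)
m=((t.min(2)>115)&(t[:,:,0]-t[:,:,2]>-4)).astype(np.uint8)
for y in range(274,312,3): print(y,''.join('%4d'%v for v in t[y,476:530:2].min(1)))
print()
for y in range(142,184,3): print(y,''.join('%4d'%v for v in s[y,206:246:2].min(1)))
"
```

```text
274  165 165 164 173 180 161 142 125 124 113 120 146 159 155  58  49  53  51  53  50  51  54  50  54  52  53  55
277  167 166 165 155 113 103 117 123 126 132 136 136 132 133 145 169 181 181 166 117  78  48  52  53  51  51  54
280  167 166 135 100 117 123 127 145 152 151 151 151 186 213 208 198 185 183 186 200 210 179  83  50  53  53  52
283  167 145  89 119 125 127 149 156 155 154 163 207 207 184 192 217 214 217 218 208 169 194 201 115  50  53  52
286  162 105 108 123 125 142 157 157 157 157 206 205 179 213 217 217 216 216 216 217 214 172 192 199  86  50  52
289  160  90 113 127 126 151 157 156 156 169 215 177 200 217 217 217 218 217 217 216 216 204 167 212 149  51  53
292  159  97 113 125 127 149 154 153 155 171 214 174 213 218 217 217 217 218 217 217 217 213 166 208 170  54  53
295  163 118 100 123 127 137 147 149 151 162 214 187 213 218 217 217 217 217 217 217 217 200 168 210 150  37  42
298  163 155  95 107 122 127 136 143 144 145 190 210 212 217 216 217 217 217 217 217 209 168 200 201  83  32  35
301  161 162 155 113 101 118 126 131 132 133 141 202 213 204 218 217 218 217 216 20
[... 859 characters left out ...]
  64  58  59  61  63
160   61  61  63  52 144 177 201 216 220 226 225 223 218 207 111  60  58  61  58  60
163   60  62  60  54 130 173 196 215 222 224 227 227 220 209 114  59  63  65  60  60
166   58  61  60  59  74 174 190 211 220 225 226 225 219 215 144  56  61  65  61  55
169   62  59  59  60  52 158 191 208 218 223 226 225 226 208 117  55  61  58  60  56
172   60  62  57  58  55  80  89 183 199 212 187 178 139 120 132 132  66  60  61  61
175   60  58  61  60  78 118  80 104 158 165 195 188 153 123 136 123  65  59  59  61
178   61  60  63  63  60  96 126 137 136 141 152 181 180 141 107 104  71  59  60  60
181   59  61  62  62  56  77  91  99 103 106 110 113 113 114 104 143  56  60  62  64
```

```bash
python3 -c "
from station import finish_job; print(finish_job())"
```

```text
the job is handed in; nothing more can be done
None
```

The funnel now stands mouth up in the wide flask, released, with the arm parked clear. I handed the job in after about 19 s of the 58 s allowed; it reports no verdict.

**How it was done**
- **First grasp:** I tipped the funnel over its rim on the bench while holding the stem. I then slid the fingers back onto the cup, carried the funnel level to the V rest and let go.
- **Second grasp:** I took the cup near the rim and tipped the stem down by pressing the rim side on the edge of the wide flask's collar. The first press missed and left the funnel level; the second brought it to about 65°. I put the tip in the bore, swung it upright, lowered it in the hand until it carried load, and opened the fingers.

**Last checks**
- **V rest:** about 2 mm off along its axis and centred sideways, with no finger contact.
- **Seating in the flask:** about 8–10 N upward on the tool showed the taper bearing while still gripped. After release, the rim in the top view was within 1 pixel (about 2 mm) of where it should be when fully home. The rim's top edge in the scene view was within 0.5 pixel of the expected height.
- **Upright:** the lean measured under about 1°.

**Limits of the checks**
- After 12 pictures the viewer refused the last one, so the final check rests on pixel values and was not viewed.
- I did not measure the bystanders' positions again; no contact forces or pictures suggested that any had been touched.

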